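# Release a batch of ferrite blocks into the bin

### The arm

A 7-joint arm with a two-finger parallel gripper is mounted at the origin on the work surface. World frame = base frame: x ahead of the robot, y to its left, z up, the work surface at z = 0. Lengths are in m, angles in rad, forces in N, time in s.
With the tool pointing down it reaches from about 0.35 to 0.9 m from the base axis. Payload 8.1 kg.
Tool frame: the origin (TCP) lies on the centre line of the jaws, within the pads' length; the fingertips stand 11 mm ahead of it and the grasp point (between the pads) lies 8 mm behind it (arm.nose_length is the distance from the TCP to the fingertips, in m); z points along the fingers, y is the line along which they close (so a half turn about z gives the same grasp; the last joint's range is limited). The gripper opens to 92 mm and grips with 3 to 60 N. Pads are 19 mm wide; open, the fingers measure 130 mm over their backs; the gripper's body (75 mm by 190 mm) begins 47 mm behind the grasp point.
Start: joints at [1.208, 0.434, 0.025, 1.573, -0.012, 1.134, -0.075], TCP at [0.161, -0.604, 0.238] pointing down, gripper open.
Joint ranges: [-2.62, 2.62], [-0.44, 2.09], [-1.27, 1.32], [0.08, 2.57], [-1.32, 4.46], [0.12, 2], [-2.74, 2.74]. Speed limits (rad/s): [2.22, 2.22, 3.01, 3.01, 3.14, 3.14, 3.14].

### API

Orientations are given as a rotation vector (axis times angle).
In Python, from cell import arm gives the robot as it stands.
- The arm moves only by the tool jog_arm, never from a script. Its argument "moves" is a list of rows, each a list of 4 numbers: the shift along the tool's x, y, z in m, then the turn about the tool's z in rad. In form: [[tx, ty, tz, spin], ...]. A call has 1 to 20 rows; each row is the pose to reach, as a shift and turn from the pose commanded when the call began, along the tool's axes at that moment; what a row does not reach only later rows make up. A row lasts 1/8 s, in which the tool goes at most 62.5 mm and 10.7 degrees, less where a joint would pass 70% of its speed; a pose out of reach is approached as far as the arm can. A call with a gripper value outside its range is refused whole. "hand" is the finger opening in m, from 0 to 0.0918, set as the call begins (left out, the last holds). The fingers move at their own pace and stop on an object; "newtons" is the grip in N (left out, the last holds). Time passes only in rows, so rows that repeat a pose let the fingers close. It gives the time, the measured TCP pose, the force, the opening and the grip force at its end, in the units of the state.
- arm.observe(): the state, without advancing time (a new reading comes with each control period).
- arm.get_image(name): name is "scene" or "top" or "wrist"; returns a dict with "color" (420x560x3 uint8, red, green, blue), "z_map" (420x560 float32, m along the optical axis (not along the pixel's ray), 0 where there is no reading), "fx", "fy", "cx", "cy" (pixels), "rvec" (rotation vector, rad) and "tvec" (3), from world to camera coordinates, as OpenCV has them. Camera axes: x right, y down, z forward; pixel columns grow to the right and rows downward; lengths in m; the calibration is good to about 2 mm. A picture is of the moment at which its call begins.
- arm.sign_off(): hands the job in; it is judged then, once.
The state is a dict: "clock": time; "joints": joint angles; "dq": joint speeds; "joint_efforts": joint torques, N m; "position": TCP position; "ee_rot": TCP orientation; "force": force on the tool from outside, world axes, zero at the start; "ft_torque": the same for the moment, N m; "width": opening from 0.0 (shut) to 1.0 (fully open); "gripper_force": force on a finger pad.
Only numpy, scipy, OpenCV 4.12 (cv2) and the standard library are available. Lean on these libraries where they do the work, as an engineer would, in place of code of your own. Each camera call takes 0.05 s, during which the arm holds its last target. There are 200 camera calls.

### The job

Push the blue bin along the table until it stands against the yellow stop under the chute's outlet, then push the orange-knobbed lever over to tip all four ferrite blocks out of the tray onto the chute. Then press the red plunger down to its stop and keep it there until all the blocks have slid into the bin, and let it come back up. Leave the other things on the bench alone.

Things in the scene. Friction and masses are not known exactly. Their poses are not given: they have to be found in the camera images.
- station: Fixed batch chute: steel, 110 mm wide inside, 40 mm walls, falling at 30 degrees, on a green base plate, with a grey portal over the gate (crossbar top 156 mm high, posts at x = -65 and +65 mm). Origin on the table under the gate; +y points up the chute to the tray, -y down to the bin, x across. Chute floor 97 mm high at the gate.
- outlet (a point): Middle of the chute's outlet lip, 60 mm down-chute of the gate and 62 mm high; its underside clears the bin's rim.
- bin_stop (a point): Middle of the top edge of the face of the yellow stop bar for the bin (142 mm wide, 40 mm high), 20 mm down-chute of the gate.
- head_top (a point): Centre of the top of the red mushroom plunger head (42 mm across, 14 mm thick) over the portal, 218 mm above the table at rest. It carries the yellow gate that closes the chute; pressed 44 mm straight down to its stop it sinks the gate below the chute floor; a spring lifts it again.
- plunger (a joint): Travel of the plunger in m: 0 at rest (gate closed), 0.044 at the lower stop (gate open). The spring takes about 5 N at first, 11 N at the stop. Blocks pass only within the last 2 mm.
- tray (a joint): Angle in rad of the aluminium tipping tray: 0 level (its rest), up to 1.05 tipped towards the chute. 98 x 118 mm, 32 mm walls, open on the chute side and hinged on that edge, 167 mm above the table. It tips when its lever is pushed down-chute and falls back level by its own weight.
- tray_hinge (a point): The point on the tray's hinge axis (which lies along the station's x) at the foot of the lever: 85 mm to the robot's side of the chute's centre line, 112 mm up-chute of the gate, 167 mm high.
- lever_knob (a point): Centre of the orange ball knob (30 mm diameter) on the tray's crank lever, 92 mm above the hinge axis at rest (259 mm above the table). The lever, a 10 mm rod, is upright when the tray is level and swings down-chute (station -y) and downward as the tray tips; push it from its up-chute side, about 4 N.
- bin: Blue open bin, loose, 170 mm across (its x) x 180 mm along the chute (its y) x 45 mm high, 4 mm walls, 0.5 kg. Origin at the centre of its underside. It starts 40 to 85 mm short of the yellow stop; home against the stop its origin is at y = -110 mm in the chute's frame, x near 0.
- block0: One of the four dark grey ferrite blocks, 36 x 24 x 16 mm, 70 g; starts lying flat in the tipping tray, near the open edge, robot's side. Origin at its centre.
- block1: One of the four dark grey ferrite blocks, 36 x 24 x 16 mm, 70 g; starts lying flat in the tipping tray, near the open edge, far side. Origin at its centre.
- block2: One of the four dark grey ferrite blocks, 36 x 24 x 16 mm, 70 g; starts lying flat in the tipping tray, near the back, robot's side. Origin at its centre.
- block3: One of the four dark grey ferrite blocks, 36 x 24 x 16 mm, 70 g; starts lying flat in the tipping tray, near the back, far side. Origin at its centre.
- sample0: Bystander: lower of two stacked grey sample plates, 50 x 30 x 14 mm each, on the robot's side of the chute.
- sample1: Bystander: upper sample plate.
- tape: Bystander: roll of brown tape, 90 mm across, 24 mm high, beside the chute on its far side.
- gauge: Bystander: small blue gauge, 60 x 35 x 23 mm, on the far side of the chute.
- pencup: Bystander: black pen cup, 72 mm across, 95 mm high.

How it is judged:
On the way, in this order (a step that is already met when the one before it is completed fails the run):
1. The bin stands against the yellow stop (within 8 mm of it, and within 25 mm of the chute's centre line), the blocks still in the tray (y of bin in the frame of station above -0.118 m and x of bin in the frame of station between -0.025 and 0.025 m and angle between bin's own z axis and vertical below 0.1 rad and y of each of block0, block1, block2, block3 in the frame of station above 0.112 m), for 0.2 s.
2. All four blocks lie at rest on the chute behind the closed gate (the plunger up, within 3 mm) (value of joint plunger below 0.003 m and y of block0 in the frame of station between 0 and 0.108 m and z of each of block0, block1, block2, block3 in the frame of station above 0.09 m and linear speed of each of block0, block1, block2, block3 below 0.05 m/s and y of block1 in the frame of station between 0 and 0.108 m and y of block2 in the frame of station between 0 and 0.108 m and y of block3 in the frame of station between 0 and 0.108 m), for 0.2 s.
3. The plunger is pressed down to its stop (within 2 mm) and held there for at least 0.3 s, with the bin still at the stop (value of joint plunger above 0.042 m and y of bin in the frame of station above -0.122 m and x of bin in the frame of station between -0.025 and 0.025 m and angle between bin's own z axis and vertical below 0.1 rad), for 0.3 s.
At the end, for the whole second after the job is handed in: All four blocks lie at rest inside the bin; the bin stands flat on the table, within 12 mm of the yellow stop and within 25 mm of the chute's centre line; the plunger is back up (within 4 mm) and the tray back level (within 0.06 rad) (x of block0 in the frame of bin between -0.082 and 0.082 m and y of block0 in the frame of bin between -0.087 and 0.087 m and z of each of block0, block1, block2, block3 in the frame of bin below 0.045 m and linear speed of each of block0, block1, block2, block3 below 0.03 m/s and x of block1 in the frame of bin between -0.082 and 0.082 m and y of block1 in the frame of bin between -0.087 and 0.087 m and x of block2 in the frame of bin between -0.082 and 0.082 m and y of block2 in the frame of bin between -0.087 and 0.087 m and x of block3 in the frame of bin between -0.082 and 0.082 m and y of block3 in the frame of bin between -0.087 and 0.087 m and y of bin in the frame of station above -0.122 m and x of bin in the frame of station between -0.025 and 0.025 m and angle between bin's own z axis and vertical below 0.1 rad and value of joint plunger below 0.004 m and value of joint tray below 0.06 rad and linear speed of bin below 0.02 m/s); the robot touches nothing.
It fails at once if A bystander (sample plates, tape, gauge or pen cup) is moved by more than 20 mm (distance of any of sample0, sample1, tape, gauge, pencup from where it was at the start of the episode above 0.02 m).
It also fails if it takes over 54 s, if anything falls off the work surface, if the arm or the gripper's body presses on something with over 40 N, if the wrist force passes 120 N, or if a joint passes its speed limit or range.

## Working session

There is one attempt and no reset: what is moved stays moved. The work goes in short steps, Python scripts to look and compute and a tool call to move; the robot and the scene stay as the last step left them, time stands still between calls to the robot, and variables do not carry over. Pictures are saved under pics/ and viewed, at most 10 in all, crops included, and the job is handed in when it is done.

Besides the shell and the picture viewer there is one more tool, called after "Emit:" by a JSON object that holds its "method" and its "body". jog_arm: Moves the arm, as the interface text tells. Its arguments: {"type":"object","properties":{"moves":{"type":"array"},"hand":{"type":"number"},"newtons":{"type":"number"}},"required":["moves"]}

```bash
mkdir -p pics
cat > h.py <<'E'
from cell import arm
import numpy as np, cv2
def grab(n,save=None):
    im=arm.get_image(n)
    if save: cv2.imwrite('pics/'+save+'.png',im['color'][:,:,::-1])
    R=cv2.Rodrigues(np.array(im['rvec'],float))[0]; t=np.array(im['tvec'],float).ravel()
    z=im['z_map']; v,u=np.mgrid[:z.shape[0],:z.shape[1]]
    pc=np.stack([(u-im['cx'])/im['fx']*z,(v-im['cy'])/im['fy']*z,z],-1)
    P=(pc-t)@R; P[z==0]=np.nan
    return im['color'],P
E
python3 - <<'E'
from h import *
s=arm.observe();print(s['clock'],s['position'],s['ee_rot'],arm.nose_length)
a=[]
for n in['scene','top']:
    c,P=grab(n,n+'0');np.savez(n+'0.npz',c=c,P=P);a.append(c)
E
```

```text
0.0 [ 0.16036853 -0.60358563  0.23697349] [-3.11366519e+00 -4.06603175e-01  5.14874118e-04] 0.011
```

View pics/scene0.png

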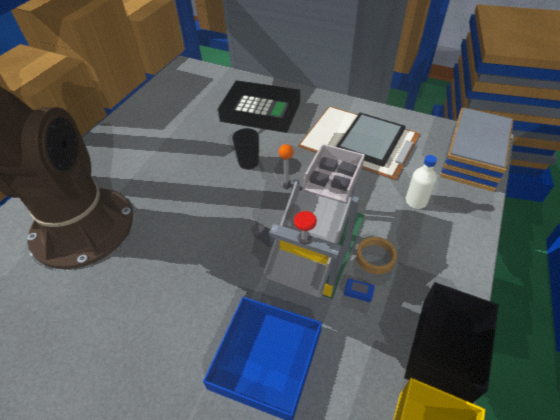

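View pics/top0.png

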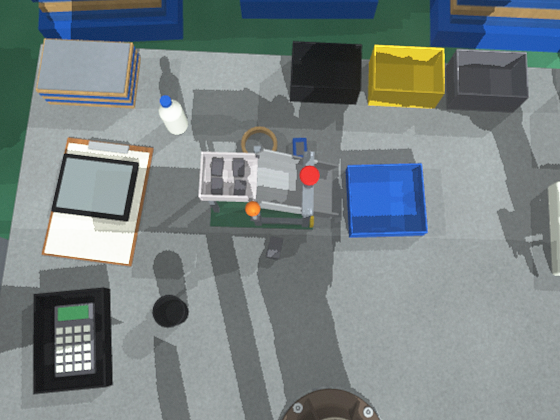

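The scene shows the tray at upper centre (335,170), the knob (286,152), the red head (305,220) and the bin (265,355). In the top view the head is at (310,175), the knob at (253,209), the bin at (387,200), the tape at (258,140), the gauge at (300,146) and the sample plates around (272,248).

Run:
```python
from h import *
for n in['scene0','top0']:
    d=np.load(n+'.npz');c=d['c'];P=d['P'];h=cv2.cvtColor(c,cv2.COLOR_RGB2HSV).astype(int);H,S,V=h[...,0],h[...,1],h[...,2]
    x,y,z=P[...,0],P[...,1],P[...,2]
    reg=(x>.3)&(x<.8)&(y>-.5)&(y<.4)
    def rep(name,m):
        m=m&reg
        if m.sum()<5: print(name,m.sum());return
        q=P[m];v,u=np.nonzero(m);print(n,name,m.sum(),'px',u.mean().round(),v.mean().round(),'med',np.median(q,0).round(4),'lo',np.percentile(q,3,0).round(3),'hi',np.percentile(q,97,0).round(3))
    red=((H<5)|(H>175))&(S>170)
    rep('red',red&(z>.2))
    rep('knob',(H>=6)&(H<16)&(S>170)&(z>.2))
    rep('yellow',(H>22)&(H<32)&(S>150)&(V>80))
    rep('yellow',(H>22)&(H<32)&(S>150)&(V>80)&(z>.03)&(z<.045))
    b=(H>100)&(H<125)&(S>150)&(z>.038)&(z<.052)&reg&(y<-.1)
    rep('binrim',b)
    q=P[b][:,:2].astype(np.float32);print(cv2.minAreaRect(q))
    print('plates');rep('p',(z>.02)&(z<.035)&(S<60)&(x<.45)&(x>.3)&(y>-.1)&(y<.2))
    t=(z>.185)&(z<.21)&(y>.02)&(x>.35)
    rep('trayrim',t); q=P[t&reg][:,:2].astype(np.float32)
    if len(q): print(cv2.minAreaRect(q))
    t=(z>.148)&(z<.161)&(S<90)&(y<.05)
    rep('crossbar',t); q=P[t&reg][:,:2].astype(np.float32)
    if len(q): print(cv2.minAreaRect(q))
```

```text
scene0 red 328 px 305.0 220.0 med [0.5664 0.0784 0.2175] lo [0.549 0.063 0.213] hi [0.583 0.098 0.219]
scene0 knob 161 px 286.0 151.0 med [0.4814 0.1846 0.2673] lo [0.468 0.177 0.255] hi [0.491 0.197 0.274]
scene0 yellow 503 px 307.0 259.0 med [0.5763 0.0791 0.1094] lo [0.517 0.064 0.013] hi [0.634 0.081 0.127]
scene0 yellow 44 px 328.0 287.0 med [0.6288 0.0657 0.0387] lo [0.621 0.063 0.031] hi [0.636 0.072 0.042]
scene0 binrim 585 px 252.0 386.0 med [ 0.5774 -0.1932  0.0444] lo [ 0.485 -0.205  0.039] hi [ 0.657 -0.107  0.047]
((0.5704951286315918, -0.14717738330364227), (0.1690472513437271, 0.10761261731386185), 4.555943012237549)
plates
scene0 p 172 px 261.0 232.0 med [0.4314 0.146  0.0273] lo [0.414 0.134 0.021] hi [0.448 0.164 0.03 ]
scene0 trayrim 673 px 330.0 168.0 med [0.551  0.2639 0.1952] lo [0.479 0.094 0.185] hi [0.62  0.311 0.208]
((0.5476438403129578, 0.18714405596256256), (0.14564049243927002, 0.2530270516872406), 6.016624927520752)
crossbar 0
top0 red 291 px 309.0 175.0 med [0.5621 0.0847 0.2191] lo [0.545 0.068 0.215] hi [0.58  0.101 0.222]
top0 knob 143 px 252.0 208.0 med [0.4738 0.1942 0.2708] lo [0.463 0.181 0.263] hi [0.486 0.206 0.276]
top0 yellow 30 px 311.0 221.0 med [0.5012 0.0683 0.0372] lo [0.492 0.066 0.018] hi [0.514 0.07  0.043]
top0 yellow 21 px 311.0 221.0 med [0.5016 0.0677 0.0391] lo [0.493 0.066 0.033] hi [0.514 0.069 0.043]
top0 binrim 294 px 411.0 199.0 med [ 0.5673 -0.1793  0.0446] lo [ 0.481 -0.201  0.039] hi [ 0.653 -0.104  0.05 ]
((0.5678094029426575, -0.14787626266479492), (0.17208583652973175, 0.10255169868469238), 2.8113298416137695)
plates
top0 p 209 px 274.0 250.0 med [0.4294 0.1512 0.029 ] lo [0.412 0.137 0.024] hi [0.449 0.166 0.033]
top0 trayrim 874 px 230.0 176.0 med [0.5549 0.2548 0.1934] lo [0.502 0.163 0.185] hi [0.618 0.312 0.203]
((0.5500290989875793, 0.19716639816761017), (0.15830036997795105, 0.241319939494133), 11.984810829162598)
crossbar 0
```

Run:
```python
from h import *
for n in['scene0','top0']:
    d=np.load(n+'.npz');c=d['c'];P=d['P'];h=cv2.cvtColor(c,cv2.COLOR_RGB2HSV).astype(int);H,S,V=h[...,0],h[...,1],h[...,2]
    x,y,z=P[...,0],P[...,1],P[...,2]
    b=(H>100)&(H<125)&(S>150)&(z>.036)&(z<.055)&(y<.03)&(y>-.4)&(x>.4)&(x<.75)
    print(n,'bin',b.sum(),cv2.minAreaRect(P[b][:,:2].astype(np.float32)))
    t=(z>.19)&(z<.206)&(y>.2)&(x>.49)&(x<.65)&(y<.35)
    print('tray',t.sum(),cv2.minAreaRect(P[t][:,:2].astype(np.float32)))
    # portal crossbar, base plate, walls
    t=(z>.145)&(z<.163)&(y>.05)&(y<.12)&(x>.46)&(x<.67)
    q=P[t];print('cross',len(q)); 
    if len(q)>5: print(np.percentile(q,[3,50,97],axis=0).round(3),cv2.minAreaRect(q[:,:2].astype(np.float32)))
    g=(H>55)&(H<85)&(S>90)&(z<.02)&(z>-.01)&(x>.4)&(x<.72)&(y>-.1)&(y<.35)
    q=P[g];print('green',len(q))
    if len(q)>5: print(np.percentile(q,[1,50,99],axis=0).round(3))
    for nm,m in[('gaugeblue',(H>100)&(H<125)&(S>120)&(y>.03)&(y<.2)&(x>.6)&(x<.75))]: 
        print(nm,m.sum(),np.percentile(P[m],[3,50,97],axis=0).round(3).tolist())
    m=(z>.06)&(z<.1)&(y>.25)&(y<.5)&(x<.45)&(x>.25);
    print('cup',m.sum(),np.percentile(P[m],[3,50,97],axis=0).round(3).tolist() if m.any() else '')
    m=(z>.012)&(z<.035)&(x<.46)&(x>.3)&(y>.05)&(y<.24)
    print('plates',cv2.minAreaRect(P[m][:,:2].astype(np.float32)))
```

```text
scene0 bin 1090 ((0.5672429203987122, -0.11045967042446136), (0.16968557238578796, 0.18121442198753357), 4.614108085632324)
tray 384 ((0.5602161884307861, 0.2561386823654175), (0.09854283928871155, 0.11353040486574173), 1.2572389841079712)
cross 1005
[[0.499 0.069 0.147]
 [0.57  0.079 0.156]
 [0.632 0.111 0.16 ]] ((0.5641043186187744, 0.09393665194511414), (0.14274267852306366, 0.05091548338532448), 1.06413996219635)
green 176
[[0.607 0.101 0.002]
 [0.632 0.256 0.006]
 [0.638 0.309 0.009]]
gaugeblue 363 [[0.66, 0.082, 0.005], [0.689, 0.09, 0.021], [0.716, 0.117, 0.024]]
cup 425 [[0.252, 0.337, 0.061], [0.282, 0.363, 0.08], [0.308, 0.404, 0.095]]
plates ((0.4363692104816437, 0.14832676947116852), (0.03096557967364788, 0.04755065590143204), 85.24793243408203)
top0 bin 634 ((0.5653828978538513, -0.10809611529111862), (0.17150269448757172, 0.17940835654735565), 4.680281639099121)
tray 446 ((0.5589460134506226, 0.2568386197090149), (0.09967707842588425, 0.11454232782125473), 1.285373330116272)
cross 573
[[0.493 0.072 0.148]
 [0.538 0.085 0.157]
 [0.63  0.114 0.161]] ((0.5621578097343445, 0.09645769745111465), (0.14218561351299286, 0.049764152616262436), 1.3986235857009888)
green 408
[[0.485 0.095 0.002]
 [0.511 0.264 0.007]
 [0.546 0.31  0.013]]
gaugeblue 123 [[0.669, 0.088, 0.016], [0.7, 0.109, 0.022], [0.714, 0.121, 0.028]]
cup 303 [[0.252, 0.339, 0.062], [0.281, 0.393, 0.089], [0.306, 0.406, 0.099]]
plates ((0.4363679885864258, 0.1525000035762787), (0.03319200500845909, 0.05112453177571297), 82.27632141113281)
```

Run:
```python
import cv2
i=cv2.imread('pics/top0.png')[120:270,180:440]; cv2.imwrite('pics/topc.png',cv2.resize(i,None,fx=3,fy=3,interpolation=2))
```

```text
(no output)
```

View pics/topc.png

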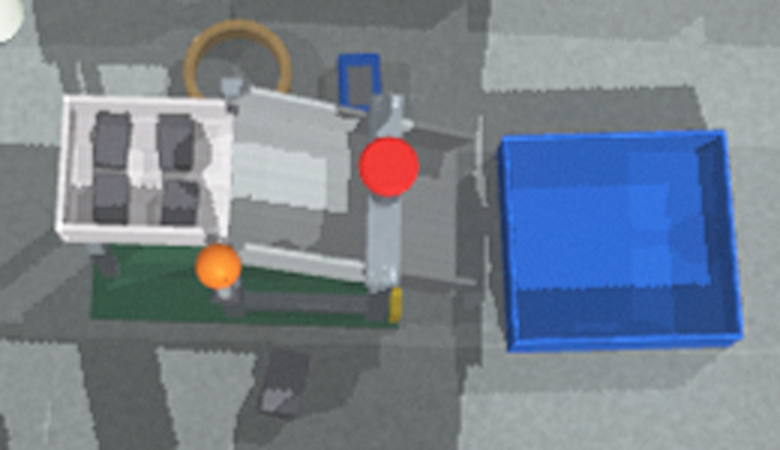

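The crop shows the tray with four blocks at (90–195, 110–220), the knob at (218,267), the red head at (388,167), the crossbar along x=385, and the bin turned a few degrees. Both cameras put the station origin at about (0.564, 0.083) with yaw 0.022. The bin centre is at (0.566, -0.109), which leaves about 82 mm to go.

First I move to hover behind the bin, so that tool x lies up the chute and tool y across it.

Emit:
{"method": "jog_arm", "body": {"moves": [[0.055,-0.028,0,-0.16],[0.11,-0.056,0,-0.32],[0.165,-0.084,0,-0.48],[0.22,-0.112,0,-0.64],[0.275,-0.14,0,-0.8],[0.33,-0.168,0,-0.96],[0.385,-0.196,0,-1.12],[0.44,-0.224,0,-1.28],[0.492,-0.251,0,-1.333],[0.492,-0.251,0,-1.333],[0.492,-0.251,0.05,-1.333],[0.492,-0.251,0.1,-1.333],[0.492,-0.251,0.12,-1.333],[0.492,-0.251,0.12,-1.333]]}}

```text
clock: 1.85
position: [0.5697, -0.2355, 0.1158]
ee_rot: [-2.196, -2.242, 0.003]
force: [-0.2, 1.0, 0.8]
width: 1.0
gripper_force: 0.0
```

Emit:
{"method": "jog_arm", "body": {"moves": [[0,0,0.045,0],[0,0,0.088,0],[0,0,0.088,0],[0.01,0,0.088,0],[0.02,0,0.088,0],[0.028,0,0.088,0],[0.036,0,0.088,0],[0.044,0,0.088,0],[0.052,0,0.088,0],[0.06,0,0.088,0],[0.068,0,0.088,0],[0.076,0,0.088,0],[0.084,0,0.088,0],[0.091,0,0.088,0],[0.096,0,0.088,0],[0.1,0,0.088,0],[0.1,0,0.088,0]]}}

```text
clock: 3.98
position: [0.5701, -0.1352, 0.0306]
ee_rot: [2.196, 2.244, 0.001]
force: [0.7, -3.4, 2.0]
width: 1.002
gripper_force: 1.6
```

```bash
cat >> h.py <<'E'
O=np.array([.564,.083]);A=.022
def st(p): c,s=np.cos(A),np.sin(A);d=np.asarray(p)[...,:2]-O;return np.stack([d[...,0]*c+d[...,1]*s,-d[...,0]*s+d[...,1]*c],-1)
def binpose():
    for n in['scene','top']:
        c,P=grab(n);h=cv2.cvtColor(c,cv2.COLOR_RGB2HSV).astype(int);x,y,z=P[...,0],P[...,1],P[...,2]
        b=(h[...,0]>100)&(h[...,0]<125)&(h[...,1]>150)&(z>.036)&(z<.055)&(y<.06)&(y>-.4)&(x>.4)&(x<.655)
        q=st(P[b]).astype(np.float32);print(n,b.sum(),cv2.minAreaRect(q),q.min(0),q.max(0))
E
python3 -c "
from h import *
binpose();print(arm.observe()['force'])"
```

```text
scene 235 ((0.06412748247385025, -0.1233929917216301), (0.192262664437294, 0.05875277891755104), 74.83341979980469) [ 0.01087676 -0.20900202] [ 0.08786468 -0.02907573]
top 345 ((0.0009169131517410278, -0.11489687860012054), (0.17586743831634521, 0.17189332842826843), 89.9752197265625) [-0.08503401 -0.20279475] [ 0.08688596 -0.02693522]
[ 0.95362151 -3.72871423  1.7620285 ]
```

Emit:
{"method": "jog_arm", "body": {"moves": [[0.002,0,0,0],[0.004,0,0,0],[0.006,0,0,0],[0.008,0,0,0],[0.008,0,0,0]]}}

```text
clock: 4.7
position: [0.5695, -0.1278, 0.0301]
ee_rot: [2.197, 2.244, -0.0]
force: [-0.3, -5.6, 3.6]
width: 1.003
gripper_force: 2.5
```

Emit:
{"method": "jog_arm", "body": {"moves": [[0.0015,0,0,0],[0.003,0,0,0],[0.003,0,0,0]]}}

```text
clock: 5.08
position: [0.5694, -0.1276, 0.0301]
ee_rot: [2.196, 2.242, -0.004]
force: [1.6, -13.4, 3.8]
width: 1.003
gripper_force: 6.3
```

Emit:
{"method": "jog_arm", "body": {"moves": [[-0.015,0,0,0],[-0.03,0,0,0],[-0.03,0,-0.05,0],[-0.03,0,-0.11,0],[-0.03,0,-0.17,0],[-0.03,0,-0.23,0],[-0.03,0,-0.29,0],[-0.03,0,-0.32,0],[0.02,-0.01,-0.32,0],[0.07,-0.025,-0.32,0],[0.12,-0.04,-0.32,0],[0.17,-0.05,-0.32,0],[0.22,-0.06,-0.32,0],[0.27,-0.07,-0.32,0],[0.32,-0.08,-0.32,0],[0.358,-0.086,-0.32,0],[0.358,-0.086,-0.32,0],[0.358,-0.086,-0.32,0]], "hand": 0}}

```text
clock: 7.32
position: [0.4755, 0.231, 0.3494]
ee_rot: [-2.197, -2.245, 0.002]
force: [0.7, 0.2, -0.2]
width: 0.004
gripper_force: 0.0
```

```bash
python3 -c "
from h import *
binpose();s=arm.observe();print(s['position'],st(s['position']),s['joints'],s['width'])
c,P=grab('scene','sc1')"
```

```text
scene 708 ((0.002701103687286377, -0.11311166733503342), (0.16976134479045868, 0.17703449726104736), 0.10229659080505371) [-0.08219553 -0.20158656] [ 0.08758488 -0.02448536]
top 350 ((0.0011634454131126404, -0.12133429944515228), (0.17238067090511322, 0.15406601130962372), 0.3877819776535034) [-0.08504879 -0.19808327] [ 0.08704344 -0.04372566]
[0.47585014 0.23037087 0.34946912] [-0.08488663  0.14927435] [-0.05866265  0.26873619 -0.63135483  1.58668363  0.16201109  1.33988397
 -0.6903999 ] 0.00454550679887015
```

View pics/sc1.png

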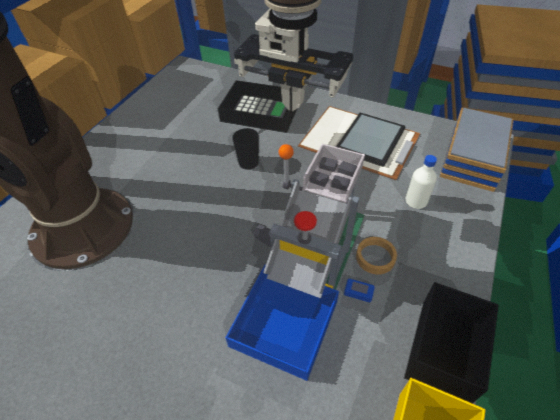

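The bin stands square against the stop, the gripper is above and behind the knob (286,152), and the blocks are still in the tray. Next I tip the tray along the lever's arc.

Emit:
{"method": "jog_arm", "body": {"moves": [[0,0,0.05,0],[0,0,0.084,0],[0,0,0.084,0],[-0.012,0,0.084,0],[-0.021,0,0.085,0],[-0.03,0,0.086,0],[-0.039,0,0.088,0],[-0.048,0,0.09,0],[-0.056,0,0.094,0],[-0.064,0,0.098,0],[-0.071,0,0.103,0],[-0.078,0,0.109,0],[-0.084,0,0.115,0],[-0.089,0,0.121,0],[-0.089,0,0.121,0],[-0.089,0,0.121,0],[-0.089,0,0.121,0],[-0.089,0,0.121,0]]}}

```text
clock: 9.72
position: [0.4772, 0.1431, 0.2288]
ee_rot: [2.197, 2.246, 0.0]
force: [-0.4, 1.8, 0.3]
width: -0.004
gripper_force: 0.5
```

```bash
python3 -c "
from h import *
c,P=grab('scene','sc2');c2,_=grab('top');a=np.hstack([c[90:330,180:430],c2[110:270,180:440][:240].repeat(1,0) if 0 else cv2.resize(c2[120:240,180:380],(400,240))])
cv2.imwrite('pics/m2.png',a[:,:,::-1]);s=arm.observe();print(st(s['position']),s['position'])"
```

```text
[-0.08544407  0.06195882] [0.47721363 0.14306421 0.22881634]
```

View pics/m2.png

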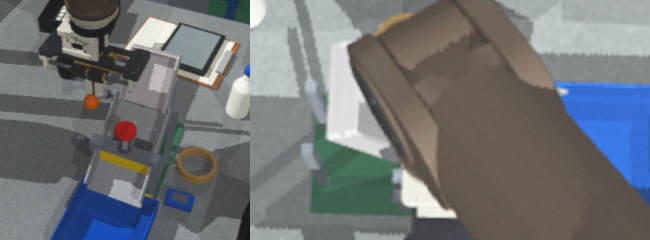

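The tray is tipped and looks empty, but the arm and head hide the blocks. I'll let the lever back along the same arc, rise, and look.

Emit:
{"method": "jog_arm", "body": {"moves": [[0.0,0,0.0,0],[0.005,0,-0.006,0],[0.011,0,-0.012,0],[0.018,0,-0.018,0],[0.025,0,-0.023,0],[0.033,0,-0.027,0],[0.041,0,-0.031,0],[0.05,0,-0.033,0],[0.059,0,-0.035,0],[0.068,0,-0.036,0],[0.078,0,-0.037,0],[0.089,0,-0.037,0],[0.1,0,-0.07,0],[0.1,0,-0.12,0],[0.1,0,-0.14,0],[0.1,-0.03,-0.14,0],[0.1,-0.06,-0.14,0],[0.1,-0.06,-0.14,0]]}}

```text
clock: 12.08
position: [0.4134, 0.2422, 0.3693]
ee_rot: [2.194, 2.247, 0.0]
force: [0.6, -0.0, 0.1]
width: 0.001
gripper_force: 0.0
```

```bash
python3 -c "
from h import *
c,P=grab('scene');c2,P2=grab('top');a=np.hstack([cv2.resize(c[120:300,230:400],(378,400)),cv2.resize(c2[130:240,190:330],(420,400))])
cv2.imwrite('pics/m3.png',a[:,:,::-1]);s=arm.observe();print(st(s['position']),s['position'])
for c,P in((c,P),(c2,P2)):
    q=st(P);z=P[...,2];yy=q[...,1];fl=.097+yy*np.tan(np.pi/6)
    m=(abs(q[...,0])<.053)&(yy>-.01)&(yy<.12)&(z>fl+.01)&(z<fl+.035)&(c.max(2)<110)
    n,l,stt,ce=cv2.connectedComponentsWithStats(m.astype(np.uint8))
    for i in range(1,n):
        if stt[i,4]>8: k=l==i;print(stt[i,4],q[k].min(0).round(3),q[k].max(0).round(3),ce[i].round())
"
```

```text
[-0.1449452   0.16169354] [0.4155329  0.24146588 0.36890132]
27 [-0.038  0.028] [-0.019  0.037] [296. 229.]
154 [0.008 0.028] [0.043 0.044] [322. 234.]
232 [0.002 0.013] [0.041 0.05 ] [293. 175.]
267 [-0.044  0.012] [-0.004  0.048] [294. 195.]
```

View pics/m3.png

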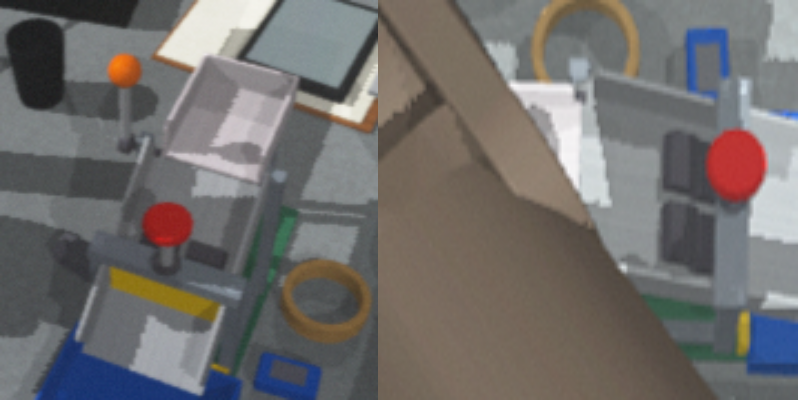

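The right panel shows all four blocks in two rows at (665–715, 135–270) behind the gate. The left panel shows the tray level, the lever upright and the gate closed. Next is the plunger.

Emit:
{"method": "jog_arm", "body": {"moves": [[-0.04,0.035,0,0],[-0.08,0.07,0,0],[-0.12,0.11,0,0],[-0.16,0.145,0,0],[-0.16,0.145,0,0],[-0.16,0.145,0.06,0],[-0.16,0.145,0.11,0],[-0.16,0.145,0.13,0],[-0.16,0.145,0.145,0],[-0.16,0.145,0.16,0],[-0.16,0.145,0.175,0],[-0.16,0.145,0.182,0],[-0.16,0.145,0.185,0],[-0.16,0.145,0.185,0]]}}

```text
clock: 13.92
position: [0.5629, 0.085, 0.1853]
ee_rot: [2.197, 2.245, -0.002]
force: [-10.4, -3.4, 16.0]
width: 0.007
gripper_force: 8.8
```

Emit:
{"method": "jog_arm", "body": {"moves": [[0,0,0.001,0],[0,0,0.002,0],[0,0,0.002,0]]}}

```text
clock: 14.3
position: [0.563, 0.085, 0.1851]
ee_rot: [2.196, 2.244, -0.001]
force: [-16.1, -5.5, 35.3]
width: 0.005
gripper_force: 17.3
```

```bash
python3 -c "
from h import *
c,P=grab('scene');c2,P2=grab('top');a=np.hstack([cv2.resize(c[150:390,200:400],(400,480)),cv2.resize(c2[130:250,280:400],(400,480))])
cv2.imwrite('pics/m4.png',a[:,:,::-1]);s=arm.observe();print(s['position'],s['force'])"
```

```text
[0.56299156 0.08497727 0.18505343] [-16.19484646  -4.92322896  35.09981616]
```

View pics/m4.png

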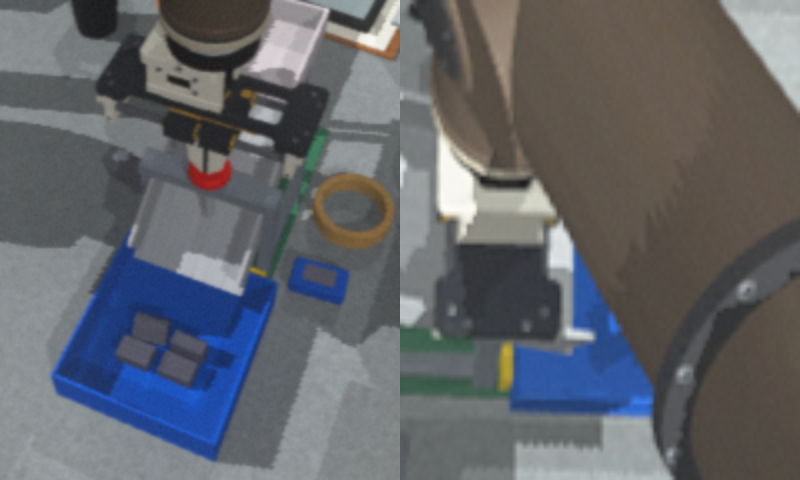

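All four blocks lie in the bin at (130–205, 315–380). The plunger is on its stop: the force rose to 35 N with no further travel. I'll hold briefly, then rise.

Emit:
{"method": "jog_arm", "body": {"moves": [[0,0,0,0],[0,0,0,0],[0,0,0,0],[0,0,-0.008,0],[0,0,-0.018,0],[0,0,-0.028,0],[0,0,-0.038,0],[0,0,-0.048,0],[0,0,-0.07,0],[0,0,-0.12,0],[0,0,-0.17,0],[0,-0.05,-0.18,0],[0,-0.1,-0.18,0],[0,-0.1,-0.18,0],[0,-0.1,-0.18,0],[0,-0.1,-0.18,0]]}}

```text
clock: 16.4
position: [0.4646, 0.0826, 0.3616]
ee_rot: [-2.197, -2.245, -0.001]
force: [-0.7, -0.5, -1.3]
width: 0.002
gripper_force: 0.0
```

```bash
python3 -c "
from h import *
binpose()
c,P=grab('scene','s5');h=cv2.cvtColor(c,cv2.COLOR_RGB2HSV).astype(int);m=((h[...,0]<5)|(h[...,0]>175))&(h[...,1]>170)&(P[...,2]>.1)&(abs(st(P)[...,0])<.05)&(abs(st(P)[...,1])<.05)
print('head z',np.median(P[m][:,2]));s=arm.observe();print(s['clock'],s['position'],s['force'])"
```

```text
scene 701 ((0.0029231756925582886, -0.11338483542203903), (0.1691654473543167, 0.17740322649478912), 0.037734873592853546) [-0.08163558 -0.20209073] [ 0.08751085 -0.02464655]Traceback (most recent call last):
  File "<string>", line 3, in <module>
    binpose()
    ~~~~~~~^^
  File "h.py", line 17, in binpose
    q=st(P[b]).astype(np.float32);print(n,b.sum(),cv2.minAreaRect(q),q.min(0),q.max(0))
                                                                     ~~~~~^^^
    return umr_minimum(a, axis, None, out, keepdims, initial, where)
ValueError: zero-size array to reduction operation minimum which has no identity
```

The bin has not moved; only the top camera's view was blocked by the arm. I'll check the plunger head before handing in.

```bash
python3 -c "
from h import *
c,P=grab('scene','s5');h=cv2.cvtColor(c,cv2.COLOR_RGB2HSV).astype(int);m=((h[...,0]<5)|(h[...,0]>175))&(h[...,1]>170)&(P[...,2]>.1)&(abs(st(P)[...,0])<.05)&(abs(st(P)[...,1])<.05)
print('head z',np.median(P[m][:,2]));s=arm.observe();print(s['clock'],s['position'],s['force'])"
```

```text
head z 0.21746768706729935
16.55 [0.46420087 0.08267657 0.36139867] [-0.18174492 -0.63845251  0.09051276]
```

View pics/s5.png

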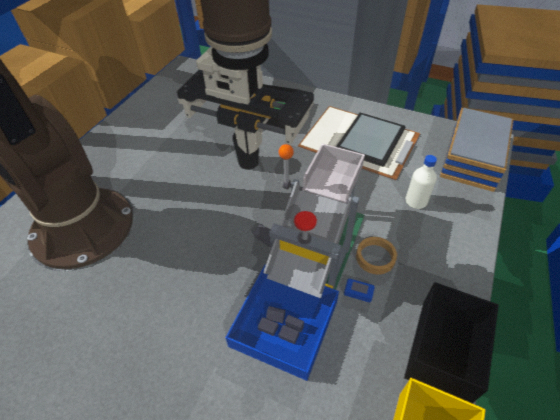

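The head is back up (z 0.2175), the tray is level, all four blocks are in the bin at (280,324), and the gripper is clear of everything.

```bash
python3 -c "
from cell import arm
print(arm.sign_off())"
```

```text
the job is handed in; nothing more can be done
None
```

The job is handed in at about 17 s of the 54 s limit: the bin is against the stop with all four blocks in it, the plunger is back up, the tray is level, the bystanders look unmoved in the last picture, and the sign-off returned no verdict.

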